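# Dispense a lens blank and stack it for blocking

## Robot

A 6-joint arm with a two-finger parallel gripper is mounted at the origin on a cart in front of the work surface, level with it; the furniture and walls round the work are solid. World frame = base frame: x ahead of the robot, y to its left, z up, the work surface at z = 0. Lengths are in mm, angles in rad, forces in N, time in s.
With the tool pointing down it reaches from about 350 to 975 mm from the base axis. Payload 7.1 kg.
Tool frame: the origin (TCP) lies midway between the tips of the shut fingers; the grasp point (between the pads) lies 19 mm behind it; z points along the fingers, y is the line along which they close (so a half turn about z gives the same grasp; the last joint's range is limited). The gripper opens to 88 mm and grips with 3 to 60 N. Pads are 20 mm wide; open, the fingers measure 115 mm over their backs; the gripper's body (75 mm by 178 mm) begins 61 mm behind the grasp point.
Start: joints at [-1.125, 0.423, 1.63, -0, 1.089, -0.019], TCP at [280.166, -558.669, 191.175] pointing down, gripper open.
Joint ranges: [-3, 3], [-0.9, 2.11], [0.09, 2.58], [-1.31, 4.45], [0.11, 2.69], [-2.54, 2.54]. Speed limits (rad/s): [2.39, 2.39, 3.01, 3.14, 3.14, 3.14].

## Interface

Orientations are given as a rotation vector (axis times angle).
In Python, from workcell import get_obs, get_image, camera_params, close_job gives the robot as it stands.
- The arm moves only by the shell command python3 -m creep 'ROWS' [OPENING]. ROWS is a JSON object of lists of equal length, an entry for each row: "delta_pos": the shift along the tool's x, y, z in m, a list of three; "twist": the turn, a rotation vector about the tool's x, y, z in degrees, a list of three. A call has 1 to 20 rows; each row shifts and turns the commanded pose from where the row before left it, along the tool's axes as they then stand; what a row does not reach is not made up. A row lasts 1/12 s, in which the tool goes at most 41.7 mm and 7.16 degrees, less where a joint would pass 70% of its speed; a pose out of reach is approached as far as the arm can. A call with a gripper value outside its range is refused whole. OPENING is the opening, from 0 (shut) to 1 (fully open), set as the call begins (- or left out, the last holds). The fingers move at their own pace and stop on an object; the grip force is fixed at half the most. Time passes only in rows, so rows that do not move let the fingers close. It gives the time, the measured TCP pose, the force, the opening and the grip force at its end, in the units of the state.
- get_obs(): the state, without advancing time (a new reading comes with each control period).
- get_image(name): name is "scene" or "top" or "wrist"; returns (picture, depth): 420x560x3 uint8, red, green, blue; 420x560 float32, mm along the optical axis (not along the pixel's ray), 0 where there is no reading.
- camera_params(name): a dict with "camera_matrix" (3x3 intrinsics, pixels), "k1" (the pictures are not rectified: a ray, as slopes to the right and down, at radius r is drawn at 1 + k1 r^2 times it, then the intrinsics apply), "extrinsics" (4x4, takes a point from camera to world coordinates). Camera axes: x right, y down, z forward; pixel columns grow to the right and rows downward; lengths in mm; the calibration is good to about 2 mm. A picture is of the moment at which its call begins: read the wrist's pose just before it. camera_params takes no time and is no camera call; for the wrist camera it gives the pose at the moment of the call.
- close_job(): hands the job in; it is judged then, once.
The state is a dict: "t": time; "qpos": joint angles; "qvel": joint speeds; "joint_torque": joint torques, N m; "ee_pos": TCP position; "orientation": TCP orientation; "ft_force": force on the tool from outside, world axes, zero at the start; "moment": the same for the moment, N m; "width": finger opening in mm; "grasp_force": force on a finger pad.
Only numpy, scipy, OpenCV 4.12 (cv2) and the standard library are available. Lean on these libraries where they do the work, as an engineer would, in place of code of your own. Each camera call takes 0.05 s, during which the arm holds its last target. There are 200 camera calls.

## Task

Lay the grey carrier disc centred on the round blocking plate, then push the dispenser's sprung slide fully through its stroke, so that it delivers one lens blank onto the outfeed tongue, and let it spring back. Lay the delivered blank flat and centred on the carrier disc; leave the other blank in the hopper and do not disturb the tweezers or the bottle.

Things in the scene. Friction and masses are not known exactly. Their poses are not given: they have to be found in the camera images.
- dispenser: fixed lens-blank dispenser. Origin: underside, below its hopper's centre; x = way the slide is pushed and blanks come out, z up. Dark base 20 mm high, 96 mm wide, x -152 to +46 mm; on it an open-topped square hopper 84 mm outside, 72 inside, top z 46 mm. Ahead of it a tongue 40 mm wide, top z 20 mm, x +44 to +126 mm, 4 mm lip at its end. Slide's paddle behind the hopper
- push_slide (a joint): travel of the dispenser's push slide along the dispenser's +x: 0 = sprung back (rest), 0.080 m = pushed fully to its stop. Spring force 3 N at rest, 6 N at the stop, plus damping. It returns by itself when let go
- paddle_face (a point): centre of the rear face (facing the dispenser's -x) of the slide's upright paddle, the face to push, moving with the slide: 42 mm above the mat; the paddle is 56 mm wide across and reaches from 20 to 60 mm above the mat; at rest this point is 139 mm behind the dispenser's origin
- outfeed (a point): point on top of the tongue (20 mm above the mat), 78 mm ahead of the dispenser's origin, where the centre of a delivered blank lies after a full stroke
- blank_low: round clear-grey uncut lens blank, the lower one in the hopper at the start, 68 mm diameter, flat underneath, domed on top: 10 mm thick in the middle, its upright edge 4 mm thick, so grip it with the fingertips a few mm below its underside; origin at the centre of its underside. It is the one that is delivered
- blank_high: the same kind of lens blank, 69 mm diameter, the upper one in the hopper; origin at the centre of its underside. It drops to the hopper's floor (20 mm above the mat) when the slide has returned, and must stay in the hopper
- blocking_plate: fixed round steel plate on a foot, to the left or the right of the dispenser; foot 100 mm diameter, plate 80 mm diameter, its flat top 20 mm above the mat. Origin: centre of the underside
- plate_top (a point): centre of the blocking plate's flat top, 20 mm above the mat
- carrier: loose flat disc of grey plastic, 50 mm diameter, 14 mm thick, 60 g, lying on the mat on the far side of the dispenser from the plate; origin at the centre of its underside
- tweezers: steel tweezers 130 mm long lying on the mat beyond the right-hand part of the work; bystander
- cleaner_bottle: small white bottle with a red cap, 34 mm diameter, 110 mm tall, standing beyond the left-hand part of the work; bystander, origin at the centre of its underside
Things that resemble listed ones, but are neither listed nor needed, are in the scene too. What is shaped like the carrier but blue or brown is not meant.

How it is judged:
By the outcome, as a careful person would: the job done as asked, in the order asked, and still so for the second after the job is handed in, with the robot touching nothing.
It also fails if it takes over 70 s, if anything falls off the work surface, if the arm or the gripper's body presses on something with over 40 N, if the wrist force passes 120 N, or if a joint passes its speed limit or range.

## Working session

There is one attempt and no reset: what is moved stays moved. The work goes in short steps, Python scripts to look and compute and a shell command to move; the robot and the scene stay as the last step left them, time stands still between calls to the robot, and variables do not carry over. Pictures are saved under pics/ and viewed, at most 11 in all, crops included, and the job is handed in when it is done.

```bash
mkdir -p pics; ls
python3 - <<'E'
from workcell import *
import cv2,numpy as np
for n in ("top","scene"):
    im,d=get_image(n); cv2.imwrite(f"pics/{n}0.png",im[:,:,::-1]); np.savez(f"pics/{n}0.npz",im=im,d=d)
    p=camera_params(n); print(n,p)
o=get_obs();print(o)
E
```

```text
pics
top {'camera_matrix': array([[527.19513813,   0.        , 285.51164244],
       [  0.        , 527.19513813, 217.90879511],
       [  0.        ,   0.        ,   1.        ]]), 'k1': -0.1008528966048145, 'extrinsics': array([[-2.67691284e-02, -9.81023169e-01,  1.92033735e-01,
         3.51552250e+02],
       [-9.99400915e-01,  3.04798607e-02,  1.63948178e-02,
        -5.83717587e+01],
       [-2.19368576e-02, -1.91479815e-01, -9.81251372e-01,
         1.17957176e+03],
       [ 0.00000000e+00,  0.00000000e+00,  0.00000000e+00,
         1.00000000e+00]])}
scene {'camera_matrix': array([[467.13833408,   0.        , 279.08874969],
       [  0.        , 467.13833408, 211.95775253],
       [  0.        ,   0.        ,   1.        ]]), 'k1': -0.11704048304452733, 'extrinsics': array([[ 5.03039430e-01, -5.51504345e-01,  6.65427899e-01,
        -2.89222503e+02],
       [-8.64257405e-01, -3.18115160e-01,  3.89694601e-01,
        -5.69655237e+02],
       [-3.23556285e-03, -7.71132739e-01, -6.36666184e-01,
         8.83193465e+02],
       [ 0.00000000e+00,  0.00000000e+00,  0.00000000e+00,
         1.00000000e+00]])}
{'t': 0.1, 'qpos': array([-1.12498858e+00,  4.23783702e-01,  1.63058297e+00,  1.05309869e-05,
        1.08862773e+00, -1.90320752e-02]), 'qvel': array([-0.00063899, -0.00066241, -0.00142819,  0.00080632, -0.00128575,
        0.00077352]), 'joint_torque': array([-1.66271529e-03, -5.45615709e+01, -2.74323571e+01,  6.44389959e-02,
        1.86556211e-02, -7.25225823e-05]), 'ee_pos': array([ 279.94872016, -558.18982573,  190.47945735]), 'orientation': array([-3.05578776e+00, -7.23289107e-01,  4.51777133e-04]), 'ft_force': array([ 0.08463785,  0.25425895, -0.21709583]), 'moment': array([ 0.03502028,  0.01344267, -0.02808163]), 'grasp_force': 0.0, 'width': 87.63212530374268}
```

View pics/top0.png

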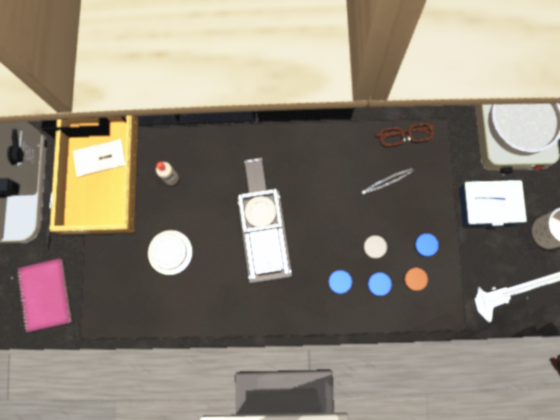

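View pics/scene0.png

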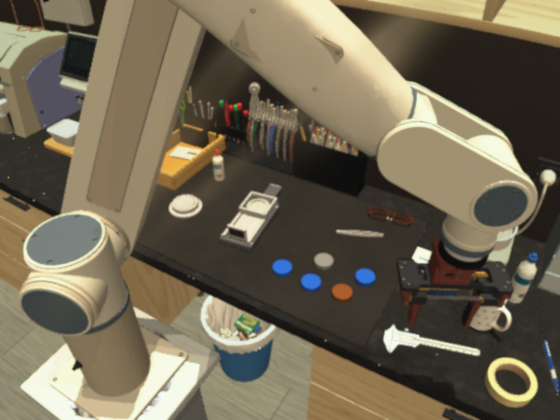

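The top view shows:
- plate at (170,253)
- hopper at (261,211), tongue tip at (255,160), and the paddle end near (268,275)
- bottle at (166,173) and tweezers at (387,181)

Carrier candidates are grey (375,246), blue (340,282), (379,284) and (427,244), and brown (416,279). Only the grey one fits the description. I'll measure it from both views and confirm it in a crop.

```bash
cat > h.py <<'E'
import numpy as np,cv2
from workcell import *
def ray(P,uv):
    K=P["camera_matrix"];k=P["k1"]
    n=cv2.undistortPoints(np.float64(uv).reshape(-1,1,2),K,np.array([k,0,0,0.]),None).reshape(-1,2) if False else cv2.undistortPoints(np.float64(uv).reshape(-1,1,2),K,np.array([k,0,0,0.])).reshape(-1,2)
    E=P["extrinsics"]; d=np.c_[n,np.ones(len(n))]@E[:3,:3].T
    return E[:3,3],d
def plane(P,uv,z):
    o,d=ray(P,uv); return o+d*((z-o[2])/d[:,2])[:,None]
def proj(P,X):
    E=P["extrinsics"];c=(np.atleast_2d(X)-E[:3,3])@E[:3,:3]
    return cv2.projectPoints(c,np.zeros(3),np.zeros(3),P["camera_matrix"],np.array([P["k1"],0,0,0.]))[0].reshape(-1,2)
def cloud(P,d):
    v,u=np.mgrid[:d.shape[0],:d.shape[1]]
    o,r=ray(P,np.c_[u.ravel(),v.ravel()]); return (o+r*d.reshape(-1,1)).reshape(*d.shape,3)
def tri(P1,a,P2,b):
    o1,d1=ray(P1,a);o2,d2=ray(P2,b);d1=d1[0];d2=d2[0]
    s=np.linalg.lstsq(np.c_[d1,-d2],o2-o1,rcond=None)[0]
    p,q=o1+s[0]*d1,o2+s[1]*d2; return (p+q)/2,np.linalg.norm(p-q)
def blob(mask,seed,r=40):
    m=np.zeros_like(mask,np.uint8); u,v=seed
    m[max(0,v-r):v+r,max(0,u-r):u+r]=mask[max(0,v-r):v+r,max(0,u-r):u+r]
    n,l,s,c=cv2.connectedComponentsWithStats(m)
    L=l[v,u]; k=cv2.findContours((l==L).astype(np.uint8),0,cv2.CHAIN_APPROX_NONE)[0]
    return max(k,key=len).reshape(-1,2) if L else None
E
python3 - <<'E'
from h import *
D={n:np.load(f"pics/{n}0.npz") for n in("top","scene")}; P={n:camera_params(n) for n in D}
def ell(n,seed,thr,r):
    g=D[n]["im"].min(2); c=blob(g>thr,seed,r); 
    if c is None: print("none",n,seed,g[seed[1],seed[0]]);return None
    e=cv2.fitEllipse(c); return e
for name,a,b,r in(("carrier",(375,246),(323,261),22),("plate",(170,253),(186,206),30)):
    e1=ell("top",a,75,r);e2=ell("scene",b,75,r);print(name,e1,e2,tri(P["top"],e1[0],P["scene"],e2[0]))
C=cloud(P["top"],D["top"]["d"]);Cs=cloud(P["scene"],D["scene"]["d"])
for q in((375,246),(170,253),(161,235),(255,165),(254,175),(261,211),(266,240),(268,252),(268,275),(270,274),(255,160)):print(q,C[q[1],q[0]].round(1),D["top"]["im"][q[1],q[0]])
for q in((323,261),(186,205)):print("s",q,Cs[q[1],q[0]].round(1))
t=cv2.resize(D["top"]["im"][145:300,140:300],None,fx=3.8,fy=3.8,interpolation=2)[:,:,::-1]
t2=cv2.resize(D["top"]["im"][220:300,320:440],None,fx=1.6,fy=3.8*155/80/1,interpolation=2)[:,:,::-1] if 0 else cv2.resize(D["top"]["im"][225:300,325:445],(190,119))[:,:,::-1]
pad=np.zeros((t.shape[0],190,3),np.uint8);pad[:119]=t2
cv2.imwrite("pics/crop1.png",np.hstack([t,pad]))
E
```

```text
carrier ((375.0319519042969, 246.28366088867188), (23.91571044921875, 24.491058349609375), 124.314208984375) ((323.4762268066406, 259.7847900390625), (14.226452827453613, 19.382787704467773), 96.66181945800781) (array([ 508.85886483, -236.30083248,   13.36721625]), np.float64(0.9856990383032543))
plate ((169.72915649414062, 252.09400939941406), (45.442710876464844, 46.97782516479492), 40.312679290771484) ((184.95590209960938, 205.7296905517578), (23.617969512939453, 34.096736907958984), 80.19353485107422) (array([509.77539962, 225.42948414,   8.10629799]), np.float64(1.5857628448199046))
(375, 246) [ 509.8 -236.7   13.3] [242 235 224]
(170, 253) [506.4 221.   21.4] [253 254 253]
(161, 235) [550.3 246.    6.3] [251 248 241]
(255, 165) [704.   27.6  20.6] [161 151 145]
(254, 175) [680.7  30.3  19.4] [161 153 146]
(261, 211) [592.8  14.7  35.5] [253 253 245]
(266, 240) [528.9   5.4  25.8] [253 254 254]
(268, 252) [502.    1.6  25.3] [254 254 255]
(268, 275) [451.8   3.   19.4] [161 152 145]
(270, 274) [453.7  -1.6  21.4] [147 138 132]
(255, 160) [716.5  27.5  18.9] [201 204 205]
s (323, 261) [ 502.  -237.6   15.4]
s (186, 205) [502.8 214.8  19.9]
```

View pics/crop1.png

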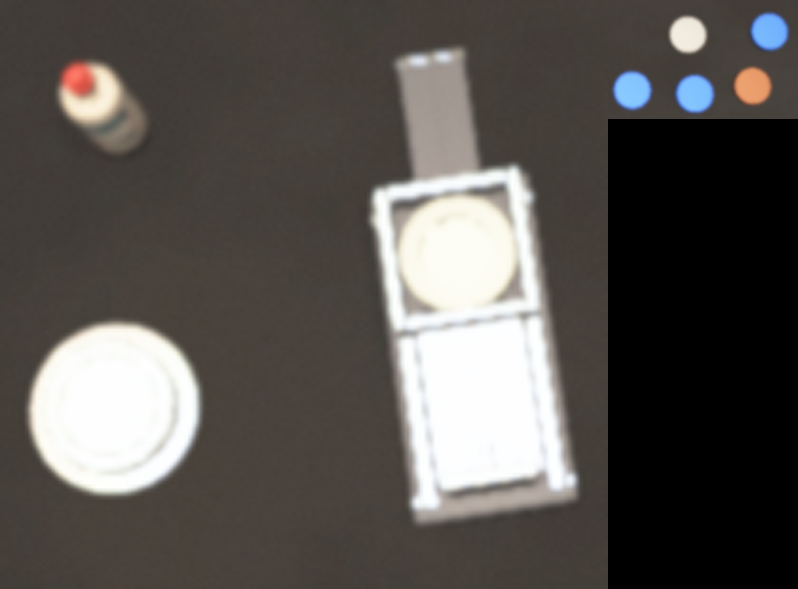

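The crop shows one round light-grey disc at (375,246) among blue and brown ones, so that is the carrier. It triangulates to z 13.4 on top, against 14 expected. Next is the dispenser pose from the hopper rim and tongue, then the plate.

Run:
```python
from h import *
D=np.load("pics/top0.npz");P=camera_params("top");C=cloud(P,D["d"]);im=D["im"]
roi=np.zeros(im.shape[:2],bool);roi[150:290,225:305]=1
m=roi&(C[...,2]>38)&(C[...,2]<52)
# hopper rim & slide-paddle tops
for lo,hi in((38,50),(51,70),(12,50)):
    m=roi&(C[...,2]>lo)&(C[...,2]<hi); p=C[m][:,:2].astype(np.float32); print(lo,hi,len(p),cv2.minAreaRect(p),np.median(C[m][:,2]),p.min(0),p.max(0))
# base outline from colours, rays onto z=20 ; tongue
g=im.min(2); 
t=roi&(g>95); t[186:]=0
c=max(cv2.findContours(t.astype(np.uint8),0,1)[0],key=len).reshape(-1,2)
w=plane(P,c,20)[:,:2]; print("tongue",cv2.minAreaRect(w.astype(np.float32)))
# hopper rim by brightness
h=roi&(im.min(2)>225); h[:186]=0
c=max(cv2.findContours(h.astype(np.uint8),0,1)[0],key=len).reshape(-1,2)
q=c[c[:,1]<225]; w=plane(P,q,46)[:,:2];print("hopper",cv2.minAreaRect(w.astype(np.float32)))
# hopper yaw via front part
a=roi&(g>75);c=max(cv2.findContours(a.astype(np.uint8),0,1)[0],key=len).reshape(-1,2);q=c[c[:,1]>235];w=plane(P,q,20)[:,:2];print("base rear",cv2.minAreaRect(w.astype(np.float32)))
r=cv2.boxPoints(cv2.minAreaRect(w.astype(np.float32)));print(r)
# plate by depth
pm=(C[...,2]>15)&(C[...,2]<26);pm[:, :140]=0;pm[:,200:]=0;pm[:225]=0;pm[280:]=0
c=max(cv2.findContours(pm.astype(np.uint8),0,1)[0],key=len).reshape(-1,2)
print("plate",cv2.minEnclosingCircle(plane(P,c,20)[:,:2].astype(np.float32)),np.median(C[pm],0))
```

```text
38 50 543 ((545.3004760742188, 11.065101623535156), (181.31727600097656, 84.0031509399414), 7.183410167694092) 44.65613299071288 [452.68234  -29.192406] [640.30865  62.60883]
51 70 119 ((525.6786499023438, 8.767265319824219), (144.45669555664062, 67.116455078125), 12.937939643859863) 60.11807674012198 [452.97894 -27.17211] [588.5598   57.64515]
12 50 4236 ((579.3831787109375, 15.42135238647461), (276.274169921875, 96.19550323486328), 7.2105841636657715) 25.68970741053704 [437.52823  -47.911026] [718.2675   70.14162]
tongue ((687.1505126953125, 29.236106872558594), (68.14522552490234, 40.39289093017578), 8.082816123962402)Traceback (most recent call last):
  File "<stdin>", line 16, in <module>
  File "h.py", line 9, in plane
    o,d=ray(P,uv); return o+d*((z-o[2])/d[:,2])[:,None]
        ~~~^^^^^^
  File "h.py", line 5, in ray
    n=cv2.undistortPoints(np.float64(uv).reshape(-1,1,2),K,np.array([k,0,0,0.]),None).reshape(-1,2) if False else cv2.undistortPoints(np.float64(uv).reshape(-1,1,2),K,np.array([k,0,0,0.])).reshape(-1,2)
                                                                                                                  ~~~~~~~~~~~~~~~~~~~^^^^^^^^^^^^^^^^^^^^^^^^^^^^^^^^^^^^^^^^^^^^^^^^^^^^^^^
cv2.error: OpenCV(4.12.0) /io/opencv/modules/calib3d/src/undistort.dispatch.cpp:347: error: (-215:Assertion failed) CV_IS_MAT(_src) && CV_IS_MAT(_dst) && (_src->rows == 1 || _src->cols == 1) && (_dst->rows == 1 || _dst->cols == 1) && _src->cols + _src->rows - 1 == _dst->rows + _dst->cols - 1 && (CV_MAT_TYPE(_src->type) == CV_32FC2 || CV_MAT_TYPE(_src->type) == CV_64FC2) && (CV_MAT_TYPE(_dst->type) == CV_32FC2 || CV_MAT_TYPE(_dst->type) == CV_64FC2) in function 'cvUndistortPointsInternal'
```

Carrier, plate and dispenser are consistent. The dispenser measures 276×96 (expected 278×96) at yaw 7.2°, with its origin near (592,17). Moving above the carrier now.

```bash
python3 -m creep '{"delta_pos":[[0,0,0],[0,0,0],[0,0,0],[0,0,0],[0.019,-0.027,0.003],[0.019,-0.027,0.003],[0.019,-0.027,0.003],[0.019,-0.027,0.003],[0.019,-0.027,0.003],[0.019,-0.027,0.003],[0.019,-0.027,0.003],[0.019,-0.027,0.003],[0.019,-0.027,0.003],[0.019,-0.027,0.003],[0.019,-0.027,0.003],[0.019,-0.027,0.003],[0,0,0],[0,0,0]],"twist":[[0,0,6.66],[0,0,6.66],[0,0,6.66],[0,0,6.66],[0,0,0],[0,0,0],[0,0,0],[0,0,0],[0,0,0],[0,0,0],[0,0,0],[0,0,0],[0,0,0],[0,0,0],[0,0,0],[0,0,0],[0,0,0],[0,0,0]]}'
python3 - <<'E'
from h import *
o=get_obs();P=camera_params("wrist");im,d=get_image("wrist");cv2.imwrite("pics/w1.png",im[:,:,::-1]);np.savez("pics/w1.npz",im=im,d=d,**{k:np.array(v) for k,v in P.items()})
print(o["ee_pos"],o["orientation"],o["qpos"],P["extrinsics"].round(3), proj(P,[509,-236.3,14]))
C=cloud(P,d)
s=proj(P,[509,-236.3,14])[0].astype(int);print(s)
if 0<=s[0]<560 and 0<=s[1]<420:
    hsv=cv2.cvtColor(im,cv2.COLOR_RGB2HSV);m=(hsv[...,1]<60)&(hsv[...,2]>110);c=blob(m,tuple(s),150)
    if c is not None:
        e=cv2.fitEllipse(c);w=plane(P,c,14)[:,:2];print(e,cv2.minEnclosingCircle(w.astype(np.float32)),cv2.fitEllipse(w.astype(np.float32)),C[s[1],s[0]])
E
```

```text
t: 1.6
ee_pos: [508.6, -233.3, 154.7]
orientation: [-3.141, -0.005, 0.001]
ft_force: [-0.2, -0.0, -0.1]
width: 87.9
grasp_force: 0.0
[ 508.58617348 -233.27663503  154.69312742] [-3.14127456e+00 -4.83680332e-03  1.48091632e-03] [-4.51235993e-01  3.74583503e-01  1.80426475e+00 -1.58392649e-04
  9.63729644e-01  1.11657124e+00] [[ 2.00000e-03 -9.55000e-01 -2.98000e-01  5.88373e+02]
 [-1.00000e+00 -2.00000e-03 -1.00000e-03 -2.31535e+02]
 [ 0.00000e+00  2.98000e-01 -9.55000e-01  3.47714e+02]
 [ 0.00000e+00  0.00000e+00  0.00000e+00  1.00000e+00]] [[287.67142907 187.00226309]]
[287 187]
```

View pics/w1.png

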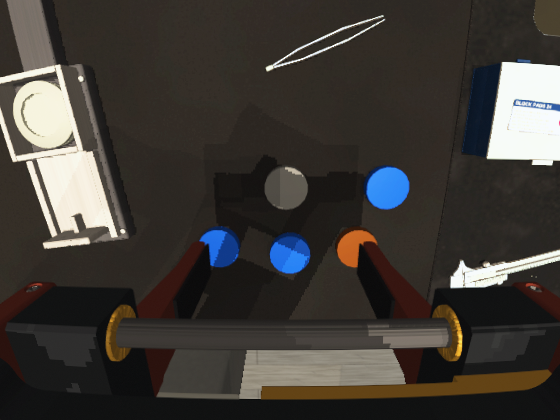

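The wrist view shows the grey carrier in the arm's shadow at (286,187), 1–2 px from the prediction. Blue discs are at (220,247), (290,254) and (388,187), the brown one at (357,249), and the dispenser is at the left. I'll refine the carrier's centre here.

Run:
```python
from h import *
D=np.load("pics/w1.npz");P={k:D[k] for k in("camera_matrix","k1","extrinsics")};P["k1"]=float(P["k1"])
im=D["im"];C=cloud(P,D["d"])
sub=C[165:212,262:312];m=(C[...,2]>8)&(C[...,2]<20)
c=blob(m,(287,190),35);print(cv2.fitEllipse(c))
w=plane(P,c,14)[:,:2].astype(np.float32);print(cv2.fitEllipse(w),np.median(sub[m[165:212,262:312]],0))
g=im.min(2);print(g[187,250:325:3])
c=blob(g>55,(287,190),32);print(cv2.fitEllipse(c),cv2.fitEllipse(plane(P,c,14)[:,:2].astype(np.float32)))
```

```text
((285.5770263671875, 186.97854614257812), (42.31702423095703, 43.00759506225586), 91.07117462158203)
((508.523193359375, -233.9398956298828), (48.571197509765625, 49.05549621582031), 97.27334594726562) [ 508.87275935 -234.33521989   13.41347263]
[18 17 18 17 17 67 68 69 69 68 80 81 81 81 81 80 81 81 82 65 19 20 20 20
 19]
((285.8661193847656, 187.52484130859375), (41.90084457397461, 42.34159469604492), 48.378787994384766) ((507.89434814453125, -234.26368713378906), (47.59629440307617, 48.87743377685547), 81.0991439819336)
```

```bash
python3 -m creep '{"delta_pos":[[0,0.001,0.032],[0,0,0.032],[0,0,0.032],[0,0,0.032],[0,0,0.011],[0,0,0.011],[0,0,0],[0,0,0]],"twist":[[0,0,0],[0,0,0],[0,0,0],[0,0,0],[0,0,0],[0,0,0],[0,0,0],[0,0,0]]}' && python3 -m creep '{"delta_pos":[[0,0,0],[0,0,0],[0,0,0],[0,0,0],[0,0,0],[0,0,0],[0,0,0],[0,0,0]],"twist":[[0,0,0],[0,0,0],[0,0,0],[0,0,0],[0,0,0],[0,0,0],[0,0,0],[0,0,0]]}' 0
```

```text
t: 2.32
ee_pos: [508.5, -236.5, 5.9]
orientation: [3.141, -0.001, 0.001]
ft_force: [0.1, -0.0, 1.2]
width: 87.7
grasp_force: 0.0
t: 2.98
ee_pos: [508.2, -235.7, 5.2]
orientation: [-3.142, 0.0, -0.0]
ft_force: [0.4, -0.9, -0.2]
width: 38.0
grasp_force: 0.0
```

Run:
```python
from h import *
print(get_obs()["width"],get_obs()["grasp_force"])
im,d=get_image("wrist");im2,_=get_image("top");cv2.imwrite("pics/w2.png",np.hstack([im[100:400,100:460],cv2.resize(im2[200:300,310:450],(420,300))])[:,:,::-1]);o=get_obs();print(o["width"],o["grasp_force"])
```

```text
38.048478591388644 0.0
29.835439169698365 0.0
```

View pics/w2.png

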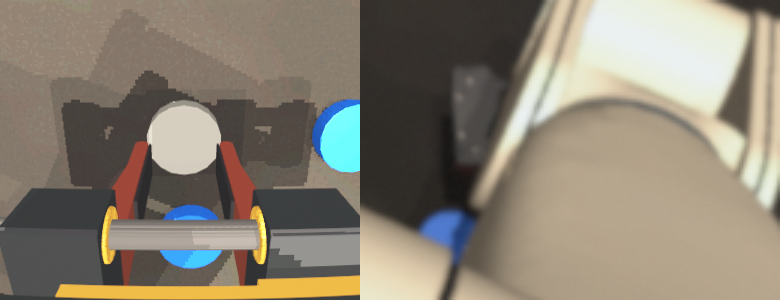

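The crop shows the fingers narrowing behind the disc, which is at about (284,237) in the full wrist frame. The disc seems to lie ahead of the pads. I'll open the gripper, rise and measure again.

```bash
cat > car.py <<'E'
from h import *
import sys
o=get_obs();P=camera_params("wrist");im,d=get_image("wrist");C=cloud(P,d)
z=float(sys.argv[1]);g=np.array([float(a) for a in sys.argv[2:4]]);R=float(sys.argv[4]) if len(sys.argv)>4 else 25
c0=proj(P,[[*g,z]])[0];print("ee",o["ee_pos"].round(1),"w",o["width"].round(1),"gf",o["grasp_force"],"pred",c0.round(0))
m=(np.abs(C[...,2]-z)<5)&(np.hypot(C[...,0]-g[0],C[...,1]-g[1])<R+15)
k=max(cv2.findContours(m.astype(np.uint8),0,cv2.CHAIN_APPROX_NONE)[0],key=len).reshape(-1,2)
print("px",cv2.fitEllipse(k));print("world",cv2.fitEllipse(plane(P,k,z)[:,:2].astype(np.float32)),np.median(C[m],0).round(1))
E
python3 -m creep '{"delta_pos":[[0,0,0],[0,0,0],[0,0,0],[0,0,0],[0,0,0],[0,0,0],[0,0,0],[0,0,0]],"twist":[[0,0,0],[0,0,0],[0,0,0],[0,0,0],[0,0,0],[0,0,0],[0,0,0],[0,0,0]]}' 1; python3 car.py 14 509 -235;
python3 -m creep '{"delta_pos":[[0,0,-0.03],[0,0,-0.03],[0,0,-0.03],[0,0,-0.03],[0,0,-0.03],[0,0,0],[0,0,0]],"twist":[[0,0,0],[0,0,0],[0,0,0],[0,0,0],[0,0,0],[0,0,0],[0,0,0]]}' 1; python3 car.py 14 509 -235
```

```text
t: 3.75
ee_pos: [508.2, -235.7, 5.2]
orientation: [-3.142, 0.0, 0.0]
ft_force: [0.3, 0.4, -0.1]
width: 80.0
grasp_force: 0.0
t: 4.38
ee_pos: [509.3, -236.3, 157.0]
orientation: [3.14, -0.0, 0.006]
ft_force: [-0.2, 0.1, -0.0]
width: 87.6
grasp_force: 0.0Traceback (most recent call last):
  File "car.py", line 5, in <module>
    c0=proj(P,[[*g,z]])[0];print("ee",o["ee_pos"].round(1),"w",o["width"].round(1),"gf",o["grasp_force"],"pred",c0.round(0))
                                                               ^^^^^^^^^^^^^^^^
AttributeError: 'float' object has no attribute 'round'
Traceback (most recent call last):
  File "car.py", line 5, in <module>
    c0=proj(P,[[*g,z]])[0];print("ee",o["ee_pos"].round(1),"w",o["width"].round(1),"gf",o["grasp_force"],"pred",c0.round(0))
                                                               ^^^^^^^^^^^^^^^^
AttributeError: 'float' object has no attribute 'round'
```

```bash
sed -i 's/o\["width"\].round(1)/o["width"]/' car.py; python3 car.py 14 509 -235; python3 car.py 14 535 -235
```

```text
ee [ 508.2 -235.7  155.4] w 88.1339960681943 gf 0.0 pred [284. 187.]
px ((283.28668212890625, 186.80255126953125), (42.098228454589844, 42.68869400024414), 90.5214614868164)
world ((508.4363708496094, -233.90269470214844), (48.30839538574219, 48.86870193481445), 90.24706268310547) [ 508.7 -233.6   13.4]
ee [ 507.5 -235.4  154.4] w 87.83878988879823 gf 0.0 pred [285. 163.]
px ((284.0134582519531, 182.06663513183594), (32.14600372314453, 43.36125946044922), 91.84095001220703)
world ((513.4005126953125, -234.2765655517578), (36.818477630615234, 48.78202438354492), 177.88613891601562) [ 513.3 -234.3   13.4]
```

The disc hasn't moved and lies under the TCP, so the fingers were probably still closing. I'll try again and allow longer for the closing.

```bash
python3 -m creep '{"delta_pos":[[0,-0.001,0.032],[0,0,0.032],[0,0,0.032],[0,0,0.032],[0,0,0.011],[0,0,0.012],[0,0,0],[0,0,0]],"twist":[[0,0,0],[0,0,0],[0,0,0],[0,0,0],[0,0,0],[0,0,0],[0,0,0],[0,0,0]]}' && for i in 1 2 3; do python3 -m creep '{"delta_pos":[[0,0,0],[0,0,0],[0,0,0],[0,0,0],[0,0,0]],"twist":[[0,0,0],[0,0,0],[0,0,0],[0,0,0],[0,0,0]]}' 0; done
python3 - <<'E'
from h import *
im,d=get_image("wrist");cv2.imwrite("pics/w3.png",im[:,:,::-1]);P=camera_params("wrist");print(proj(P,[[508,-210,5],[508,-260,5],[508,-235,14]]))
E
```

```text
t: 5.2
ee_pos: [508.3, -234.8, 4.2]
orientation: [-3.141, 0.0, 0.001]
ft_force: [-0.8, 0.2, 0.5]
width: 87.7
grasp_force: 0.0
t: 5.62
ee_pos: [508.6, -234.9, 4.9]
orientation: [3.141, -0.0, 0.002]
ft_force: [-0.2, -0.8, -0.8]
width: 58.2
grasp_force: 0.0
t: 6.03
ee_pos: [508.2, -234.7, 4.1]
orientation: [-3.142, 0.0, 0.0]
ft_force: [0.4, -0.0, 1.1]
width: 24.7
grasp_force: 0.0
t: 6.45
ee_pos: [508.2, -234.7, 4.2]
orientation: [3.142, -0.0, 0.0]
ft_force: [0.3, 0.1, 0.5]
width: 0.7
grasp_force: 0.0
[[249.80730261 235.91539355]
 [322.83269925 235.78854066]
 [286.45073695 241.15575132]]
```

View pics/w3.png

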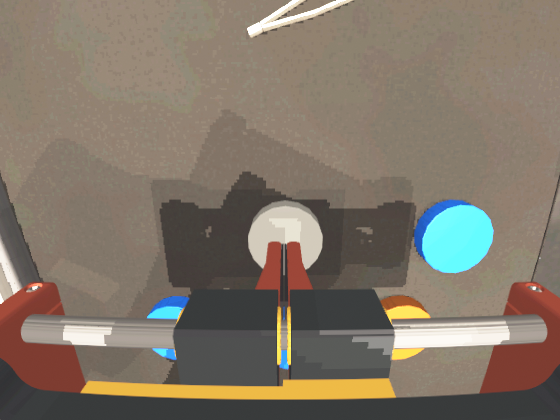

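The fingers are shut above the disc (tips near (285,245)) with no contact, although z reads 4.2. The true tips are therefore higher than reported. I'll measure them from the depth image.

Run:
```python
from h import *
o=get_obs();print(o["ee_pos"],o["qpos"]);P=camera_params("wrist");im,d=get_image("wrist");C=cloud(P,d)
for v in(205,225,235,240,243,246,250,260,270,280):print(v,[(im[v,u].tolist(),C[v,u].round(0).tolist()) for u in(274,286,297)])
```

```text
[ 508.18803098 -234.69475966    4.1634639 ] [-4.53900979e-01  6.07589793e-01  1.86906353e+00 -1.28984235e-05
  6.65026591e-01  1.11705753e+00]
205 [([152, 145, 135], [532.0, -227.0, 11.0]), ([155, 152, 139], [532.0, -235.0, 13.0]), ([150, 144, 134], [531.0, -242.0, 9.0])]
225 [([211, 203, 188], [519.0, -227.0, 13.0]), ([232, 228, 212], [520.0, -235.0, 15.0]), ([232, 228, 213], [519.0, -242.0, 14.0])]
235 [([211, 203, 187], [512.0, -227.0, 13.0]), ([232, 228, 212], [512.0, -235.0, 13.0]), ([233, 228, 212], [512.0, -242.0, 14.0])]
240 [([211, 203, 187], [508.0, -227.0, 13.0]), ([232, 228, 212], [509.0, -235.0, 14.0]), ([233, 228, 212], [509.0, -242.0, 14.0])]
243 [([157, 70, 56], [517.0, -228.0, 38.0]), ([212, 205, 188], [516.0, -235.0, 34.0]), ([156, 70, 56], [517.0, -241.0, 38.0])]
246 [([156, 70, 56], [518.0, -228.0, 43.0]), ([98, 91, 89], [517.0, -234.0, 40.0]), ([156, 70, 56], [518.0, -241.0, 43.0])]
250 [([156, 70, 56], [517.0, -228.0, 46.0]), ([53, 50, 52], [516.0, -234.0, 44.0]), ([157, 71, 57], [518.0, -240.0, 48.0])]
260 [([157, 70, 56], [517.0, -228.0, 59.0]), ([53, 49, 51], [516.0, -234.0, 57.0]), ([157, 70, 56], [517.0, -240.0, 59.0])]
270 [([157, 71, 56], [517.0, -229.0, 70.0]), ([52, 50, 51], [516.0, -234.0, 67.0]), ([157, 70, 56], [518.0, -239.0, 70.0])]
280 [([156, 70, 56], [517.0, -229.0, 79.0]), ([53, 49, 51], [516.0, -234.0, 76.0]), ([157, 71, 57], [517.0, -239.0, 78.0])]
```

The finger fronts end at z≈37 with the TCP reported at 4, while x and y agree. The true tips are therefore about 33 mm above the reported TCP. I'll open, go down 28 mm, and close with a check.

```bash
python3 -m creep '{"delta_pos":[[0,0,0],[0,0,0],[0,0,0],[0,0,0],[0,0,0],[0,0,0],[0,0,0],[0,0,0],[0,0,0],[0,0,0],[0,0,0],[0,0,0],[0,0,0.01],[0,0,0.008],[0,0,0.005],[0,0,0.003],[0,0,0.002],[0,0,0]],"twist":[[0,0,0],[0,0,0],[0,0,0],[0,0,0],[0,0,0],[0,0,0],[0,0,0],[0,0,0],[0,0,0],[0,0,0],[0,0,0],[0,0,0],[0,0,0],[0,0,0],[0,0,0],[0,0,0],[0,0,0],[0,0,0]]}' 1;  python3 -m creep '{"delta_pos":[[0,0,0],[0,0,0],[0,0,0],[0,0,0],[0,0,0],[0,0,0],[0,0,0],[0,0,0],[0,0,0],[0,0,0]],"twist":[[0,0,0],[0,0,0],[0,0,0],[0,0,0],[0,0,0],[0,0,0],[0,0,0],[0,0,0],[0,0,0],[0,0,0]]}' 0
python3 - <<'E'
from h import *
P=camera_params("wrist");im,d=get_image("wrist");C=cloud(P,d);print(C[238:262:3,286].round(0).tolist())
r=((im[...,0]>140)&(im[...,1]<85)&(abs(C[...,2]-25)<40)&(abs(C[...,0]-508)<20));v,u=np.nonzero(r);print(v.min() if len(v) else None,[C[a,b].round(0).tolist() for a,b in sorted(zip(v,u))[:6]])
E
```

```text
t: 8.05
ee_pos: [507.8, -234.5, -24.6]
orientation: [-3.141, 0.0, 0.002]
ft_force: [-0.3, 0.3, 0.2]
width: 87.7
grasp_force: 0.0
t: 8.88
ee_pos: [508.3, -234.8, -23.7]
orientation: [3.141, -0.0, 0.0]
ft_force: [-1.2, 0.6, 1.6]
width: 47.7
grasp_force: 30.0
[[522.0, -235.0, 13.0], [520.0, -235.0, 14.0], [518.0, -235.0, 13.0], [517.0, -235.0, 14.0], [515.0, -235.0, 14.0], [512.0, -235.0, 13.0], [511.0, -235.0, 13.0], [509.0, -235.0, 14.0]]
242 [[518.0, -202.0, 9.0], [517.0, -202.0, 9.0], [518.0, -203.0, 9.0], [518.0, -204.0, 10.0], [517.0, -204.0, 9.0], [518.0, -205.0, 9.0]]
```

Gripped: width 47.7, force 30 N, and the offset is confirmed (tips at 8–9 mm, reported −24). Lifting and moving towards the plate, stopping short of it for a look.

```bash
python3 -m creep '{"delta_pos":[[0,0,-0.02],[0,0,-0.03],[0,0,-0.03],[0,0,-0.03],[0,-0.0305,-0.02],[0,-0.0305,0],[0,-0.0305,0],[0,-0.0305,0],[0,-0.0305,0],[0,-0.0305,0],[0,-0.0305,0],[0,-0.0305,0],[0,-0.0305,0],[0,-0.0305,0],[0,-0.0305,0],[0,-0.0305,0],[0,0,0],[0,0,0],[0,0,0]],"twist":[[0,0,0],[0,0,0],[0,0,0],[0,0,0],[0,0,0],[0,0,0],[0,0,0],[0,0,0],[0,0,0],[0,0,0],[0,0,0],[0,0,0],[0,0,0],[0,0,0],[0,0,0],[0,0,0],[0,0,0],[0,0,0],[0,0,0]]}'
python3 - <<'E'
from h import *
P=camera_params("wrist");o=get_obs();im,d=get_image("wrist");C=cloud(P,d);cv2.imwrite("pics/w4.png",im[:,:,::-1])
np.savez("pics/w4.npz",im=im,d=d,**{k:np.array(v) for k,v in P.items()})
print(o["ee_pos"],o["grasp_force"],o["width"],proj(P,[508,222,20]))
from scipy.optimize import least_squares
for lo,hi,z in((15,26,20),(3,12,None)):
    m=(C[...,2]>lo)&(C[...,2]<hi)&(np.hypot(C[...,0]-508,C[...,1]-222)<60)
    print(m.sum())
    if m.sum()<100: continue
    k=max(cv2.findContours(m.astype(np.uint8),0,cv2.CHAIN_APPROX_NONE)[0],key=len).reshape(-1,2)
    zz=np.median(C[m][:,2]);w=plane(P,k,zz)[:,:2];print(zz,w.min(0),w.max(0),cv2.fitEllipse(w.astype(np.float32)))
E
```

```text
t: 10.52
ee_pos: [507.8, 130.9, 105.9]
orientation: [3.141, 0.001, -0.001]
ft_force: [-0.5, -0.3, -0.3]
width: 47.7
grasp_force: 30.0
[507.82103776 130.90458608 105.88939262] 29.999739825725555 47.71880410506606 [[190.49514081 200.69710634]]
5088
19.5367951385347 [470.05741452 188.35686953] [549.93416981 268.21529702] ((510.127685546875, 228.13241577148438), (78.17555236816406, 79.29451751708984), 37.207908630371094)
2150
6.148254269832478 [461.0042408 178.7472517] [559.62028149 278.16534864] ((510.1551513671875, 228.32765197753906), (97.86560821533203, 98.41496276855469), 22.458276748657227)
```

View pics/w4.png

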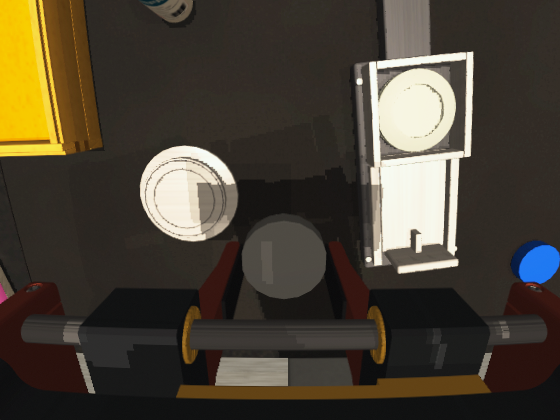

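The wrist view shows the held carrier (285,255), the plate (190,193), the dispenser with its paddle at (420,257), and the bottle at top left. I'll measure the held disc's offset from the TCP and get the dispenser pose in this same frame.

Run:
```python
from h import *
D=np.load("pics/w4.npz");P={k:D[k] for k in("camera_matrix","k1","extrinsics")};P["k1"]=float(P["k1"])
C=cloud(P,D["d"]);im=D["im"]
m=(C[...,2]>135)&(C[...,2]<152)&(np.hypot(C[...,0]-508,C[...,1]-131)<32)&(im[...,0].astype(int)-im[...,1]<30)
k=max(cv2.findContours(m.astype(np.uint8),0,cv2.CHAIN_APPROX_NONE)[0],key=len).reshape(-1,2);z=np.median(C[m][:,2])
w=plane(P,k,z)[:,:2];print("disc",z,cv2.fitEllipse(k),cv2.fitEllipse(w.astype(np.float32)),w.min(0),w.max(0))
X=C[...,0];Y=C[...,1];Z=C[...,2];roi=(X>420)&(X<760)&(Y>-70)&(Y<100)
for n,lo,hi,ex in(("rim",40,50,X>535),("paddle",54,66,X<520),("all",12,52,X>0),("tongue",15,24,X>645)):
    m=roi&(Z>lo)&(Z<hi)&ex;p=C[m][:,:2].astype(np.float32);print(n,len(p),cv2.minAreaRect(p) if len(p)>10 else "",np.median(C[m],0))
```

```text
disc 143.07369944276041 ((283.3960266113281, 257.8254089355469), (81.44676971435547, 92.3486557006836), 89.27629089355469) ((508.0050964355469, 132.634521484375), (51.36035919189453, 52.820491790771484), 3.3226027488708496) [482.62360892 105.62866832] [534.3945179  159.50529837]
rim 3397 ((590.8621826171875, 19.856067657470703), (84.69931030273438, 85.37785339355469), 7.074534893035889) [595.70912276  18.86174264  45.35104705]
paddle 627 ((458.7915344238281, 3.131610870361328), (8.835579872131348, 55.75022506713867), 7.834390163421631) [459.62704477   3.28946489  59.50732035]
all 24556 ((562.326171875, 16.386463165283203), (246.2934112548828, 96.27101135253906), 7.5179338455200195) [569.45412798  21.41019175  27.86577429]
tongue 2185 ((662.8959350585938, 29.14498519897461), (36.72252655029297, 43.247337341308594), 1.6091893911361694) [663.14389549  29.78569585  19.53478649]
```

```bash
python3 -m creep '{"delta_pos":[[0.001,-0.032,0],[0.001,-0.032,0],[0,-0.0317,0],[0,0,0.03],[0,0,0.03],[0,0,0.03],[0,0,0.014],[0,0,0.002],[0,0,0.001],[0,0,0],[0,0,0]],"twist":[[0,0,0],[0,0,0],[0,0,0],[0,0,0],[0,0,0],[0,0,0],[0,0,0],[0,0,0],[0,0,0],[0,0,0],[0,0,0]]}'; python3 -c "
from h import *
for i in range(3):
  get_image('top');print(get_obs()['ee_pos'],get_obs()['ft_force'])"
```

```text
t: 11.48
ee_pos: [511.5, 226.9, 0.5]
orientation: [-3.141, 0.002, -0.003]
ft_force: [-0.2, -0.8, 0.0]
width: 47.8
grasp_force: 30.0
[511.4867777  227.04324063   0.57004008] [ 0.9964737  -0.26591091  0.28016562]
[5.11351349e+02 2.27142902e+02 5.06439804e-01] [ 0.60718077  0.55874098 -0.39765679]
[5.11186221e+02 2.27166330e+02 3.94090203e-01] [ 1.17033063 -1.28893909 -1.14201553]
```

```bash
python3 -m creep '{"delta_pos":[[-0.001,0.0005,0.002],[0,0,0.001],[0,0,0],[0,0,0]],"twist":[[0,0,0],[0,0,0],[0,0,0],[0,0,0]]}'; python3 -m creep '{"delta_pos":[[0,0,0.0007],[0,0,0],[0,0,0]],"twist":[[0,0,0],[0,0,0],[0,0,0]]}'
```

```text
t: 11.97
ee_pos: [509.3, 226.5, -3.7]
orientation: [3.142, -0.0, 0.0]
ft_force: [-0.9, -1.4, 1.0]
width: 48.1
grasp_force: 30.0
t: 12.22
ee_pos: [509.3, 226.5, -3.7]
orientation: [3.142, -0.0, 0.0]
ft_force: [-2.0, -1.7, 10.1]
width: 48.0
grasp_force: 30.0
```

Contact, 10 N upward. I'll release, rise and check the centring.

```bash
python3 -m creep '{"delta_pos":[[0,0,0],[0,0,0],[0,0,0],[0,0,0],[0,0,0],[0,0,0],[0,0,0],[0,0,-0.01],[0,0,-0.03],[0,0,-0.03],[0,0,-0.03],[0,0,-0.02],[0,0,-0.02],[0,0,0],[0,0,0]],"twist":[[0,0,0],[0,0,0],[0,0,0],[0,0,0],[0,0,0],[0,0,0],[0,0,0],[0,0,0],[0,0,0],[0,0,0],[0,0,0],[0,0,0],[0,0,0],[0,0,0],[0,0,0]]}' 1
cat > cen.py <<'E'
from h import *
P=camera_params("wrist");o=get_obs();im,d=get_image("wrist");C=cloud(P,d);print(o["ee_pos"].round(1))
r=np.hypot(C[...,0]-510,C[...,1]-227)<60;Z=C[...,2]
for n,lo,hi in(("top",29,60),("plate",15,60),("foot",3,60)):
    m=r&(Z>lo)&(Z<hi)
    if m.sum()<50: continue
    k=max(cv2.findContours(m.astype(np.uint8),0,cv2.CHAIN_APPROX_NONE)[0],key=len).reshape(-1,2)
    z={"top":34,"plate":20,"foot":6}[n];w=plane(P,k,z)[:,:2];e=cv2.fitEllipse(w.astype(np.float32));print(n,np.round(e[0],1),np.round(e[1],1),np.median(Z[m]).round(1),w.min(0).round(1),w.max(0).round(1))
E
python3 cen.py
```

```text
t: 13.47
ee_pos: [510.0, 226.8, 137.1]
orientation: [-3.14, 0.0, -0.004]
ft_force: [-0.3, -0.6, -0.8]
width: 87.7
grasp_force: 0.0
[510.  226.8 137.1]
top [509.4 228.1] [48.5 49. ] 33.4 [484.8 203.7] [534.  252.4]
plate [509.9 228.7] [77.7 78.4] 20.4 [470.6 189. ] [548.9 268.3]
foot [509.8 228.7] [97.3 98.2] 19.5 [461.5 179.5] [558.7 277.8]
```

The carrier sits within 0.7 mm of the plate's centre. Next I'll turn 7.2°, shut the gripper, and move behind the paddle (target (420,−4.5)).

```bash
python3 -m creep '{"delta_pos":[[0,0,0],[0,0,0],[-0.0148,0.0273,0],[-0.0148,0.0273,0],[-0.0148,0.0273,0],[-0.0148,0.0273,0],[-0.0148,0.0273,0],[-0.0148,0.0273,0],[-0.0148,0.0273,0],[-0.0148,0.0273,0],[0,0,0.03],[0,0,0.03],[0,0,0.03],[0,0,0.01],[0,0,0],[0,0,0]],"twist":[[0,0,-3.6],[0,0,-3.6],[0,0,0],[0,0,0],[0,0,0],[0,0,0],[0,0,0],[0,0,0],[0,0,0],[0,0,0],[0,0,0],[0,0,0],[0,0,0],[0,0,0],[0,0,0],[0,0,0]]}' 0
python3 - <<'E'
from h import *
P=camera_params("wrist");o=get_obs();im,d=get_image("wrist");C=cloud(P,d);cv2.imwrite("pics/w5.png",im[:,:,::-1]);print(o["ee_pos"],o["orientation"],o["width"])
X,Y,Z=C[...,0],C[...,1],C[...,2];roi=(X>430)&(X<760)&(Y>-70)&(Y<100)
for n,lo,hi,ex in(("rim",40,50,(X>535)),("paddle",54,66,X<520),("base",12,70,X>0),("tongue",15,24,X>650)):
    m=roi&(Z>lo)&(Z<hi)&ex;p=C[m][:,:2].astype(np.float32);print(n,len(p),cv2.minAreaRect(p) if len(p)>10 else "",np.median(C[m],0))
t=(im[...,0]>90)&(im[...,1]<im[...,0]*.6)&(X<470);print("finger front pts",[C[v,u].round(0).tolist() for v,u in list(zip(*np.nonzero(t)))[:4]])
E
```

```text
t: 14.85
ee_pos: [417.7, -5.0, 34.4]
orientation: [-3.135, -0.197, 0.006]
ft_force: [-0.2, 0.9, -0.4]
width: 0.3
grasp_force: 0.0
[417.73882725  -4.98863311  34.38362239] [-3.13501678 -0.19674291  0.0058403 ] 0.33212140171091187
rim 2296 ((552.7399291992188, 14.77886962890625), (8.336320877075195, 84.19795989990234), 6.604095935821533) [551.74895237  14.18335575  45.26243598]
paddle 1462 ((458.52362060546875, 2.9584083557128906), (8.441862106323242, 56.03240966796875), 7.017239093780518) [459.07352398   2.93201095  59.59363731]
base 28324 ((502.8941345214844, 8.3958740234375), (124.407470703125, 96.8173828125), 7.135351181030273) [509.02524994   8.7812408   25.45637959]
tongue 0  [nan nan nan]
finger front pts [[439.0, 78.0, 148.0], [439.0, 78.0, 148.0], [439.0, 77.0, 149.0], [438.0, 78.0, 147.0]]
  return _methods._mean(a, axis=axis, dtype=dtype,
  ret = um.true_divide(
```

View pics/w5.png

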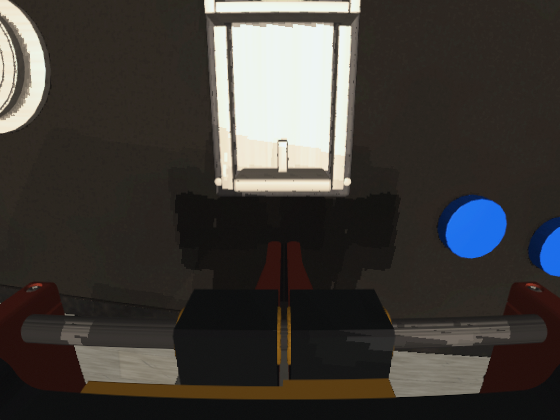

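The wrist view shows the paddle (283,184) square ahead of the shut fingers (285,245), with a gap of about 27 mm. Going down and pushing.

```bash
python3 -m creep '{"delta_pos":[[0,0,0.02],[0,0,0.019],[0.016,0,0],[0.008,0,0],[0.008,0,0],[0.008,0,0],[0.008,0,0],[0.008,0,0],[0.008,0,0],[0.008,0,0],[0.008,0,0],[0.008,0,0],[0.008,0,0],[0.006,0,0],[0,0,0],[0,0,0],[0,0,0]],"twist":[[0,0,0],[0,0,0],[0,0,0],[0,0,0],[0,0,0],[0,0,0],[0,0,0],[0,0,0],[0,0,0],[0,0,0],[0,0,0],[0,0,0],[0,0,0],[0,0,0],[0,0,0],[0,0,0],[0,0,0]]}' ; python3 -m creep '{"delta_pos":[[0.002,0,0],[0.0015,0,0],[0,0,0],[0,0,0],[0,0,0]],"twist":[[0,0,0],[0,0,0],[0,0,0],[0,0,0],[0,0,0]]}'
```

```text
t: 16.32
ee_pos: [518.9, 7.6, -2.9]
orientation: [3.135, 0.197, -0.004]
ft_force: [-5.9, -1.9, 1.4]
width: 0.5
grasp_force: 2.9
t: 16.73
ee_pos: [522.2, 8.1, -2.9]
orientation: [3.135, 0.197, -0.004]
ft_force: [-5.7, -2.5, 0.7]
width: 0.3
grasp_force: 3.0
```

```bash
for i in 1 2 3; do python3 -m creep '{"delta_pos":[[0.001,0,0],[0,0,0],[0,0,0]],"twist":[[0,0,0],[0,0,0],[0,0,0]]}' | grep -E "ee_pos|ft_f"; done
```

```text
ee_pos: [523.1, 8.2, -2.9]
ft_force: [-6.8, -2.9, 0.4]
ee_pos: [524.1, 8.3, -2.9]
ft_force: [-7.0, -1.7, 1.9]
ee_pos: [524.6, 8.3, -2.9]
ft_force: [-7.1, -2.3, 2.8]
```

```bash
for i in 1 2 3; do python3 -m creep '{"delta_pos":[[0.001,0,0],[0,0,0],[0,0,0]],"twist":[[0,0,0],[0,0,0],[0,0,0]]}' | grep -E "ee_pos|ft_f"; done
```

```text
ee_pos: [524.6, 8.4, -3.0]
ft_force: [-9.8, -3.6, 5.7]
ee_pos: [524.5, 8.4, -3.0]
ft_force: [-13.5, -3.8, 8.3]
ee_pos: [524.4, 8.4, -3.0]
ft_force: [-16.2, -5.2, 12.4]
```

The slide is at its stop: position is held and the force is rising to 16 N. Backing off, rising, and moving over the outfeed.

```bash
python3 -m creep '{"delta_pos":[[-0.01,0,0],[-0.01,0,0],[-0.01,0,0],[-0.01,0,0],[-0.01,0,0],[-0.01,0,0],[-0.01,0,0],[-0.01,0,0],[-0.01,0,0],[-0.01,0,0],[-0.012,0,0],[0,0,-0.03],[0,0,-0.03],[0,0,-0.03],[0,0,-0.03],[0,0,0]],"twist":[[0,0,0],[0,0,0],[0,0,0],[0,0,0],[0,0,0],[0,0,0],[0,0,0],[0,0,0],[0,0,0],[0,0,0],[0,0,0],[0,0,0],[0,0,0],[0,0,0],[0,0,0],[0,0,0]]}' -; python3 -m creep '{"delta_pos":[[0.026,0,-0.02],[0.026,0,0],[0.026,0,0],[0.026,0,0],[0.026,0,0],[0.026,0,0],[0.026,0,0],[0.026,0,0],[0.026,0,0],[0.022,0,0],[0,0,0],[0,0,0],[0,0,0]],"twist":[[0,0,0],[0,0,0],[0,0,0],[0,0,0],[0,0,0],[0,0,0],[0,0,0],[0,0,0],[0,0,0],[0,0,0],[0,0,0],[0,0,0],[0,0,0]]}' 1
python3 - <<'E'
from h import *
P=camera_params("wrist");o=get_obs();im,d=get_image("wrist");C=cloud(P,d);cv2.imwrite("pics/w6.png",im[:,:,::-1]);print(o["ee_pos"],o["orientation"],proj(P,[[669.7,26.8,24]]))
np.savez("pics/w6.npz",im=im,d=d,**{k:np.array(v) for k,v in P.items()})
X,Y,Z=C[...,0],C[...,1],C[...,2]
r=np.hypot(X-669.7,Y-27)<48
m=r&(Z>21.5)&(Z<34);k=max(cv2.findContours(m.astype(np.uint8),0,cv2.CHAIN_APPROX_NONE)[0],key=len).reshape(-1,2)
w=plane(P,k,24)[:,:2];print("blank",cv2.fitEllipse(k),cv2.fitEllipse(w.astype(np.float32)),w.min(0),w.max(0),np.percentile(Z[m],[5,50,99]))
E
```

```text
t: 19.57
ee_pos: [421.8, -5.3, 120.9]
orientation: [3.134, 0.197, 0.014]
ft_force: [1.2, -0.0, 0.7]
width: 0.3
grasp_force: 0.0
t: 20.65
ee_pos: [671.0, 26.8, 135.3]
orientation: [-3.135, -0.197, 0.003]
ft_force: [-0.0, -0.2, 0.7]
width: 83.9
grasp_force: 0.0
[671.04326477  26.79798689 135.31465002] [-3.13534994 -0.19703002  0.00343168] [[285.19784726 195.25371966]]
blank ((281.2987365722656, 195.17637634277344), (61.42040252685547, 64.0859375), 87.92861938476562) ((668.2798461914062, 30.710973739624023), (66.03102111816406, 66.62030792236328), 23.528846740722656) [634.79754743  -2.79937008] [701.2391818   64.33354108] [22.39295178 24.1774353  27.71231288]
```

View pics/w6.png

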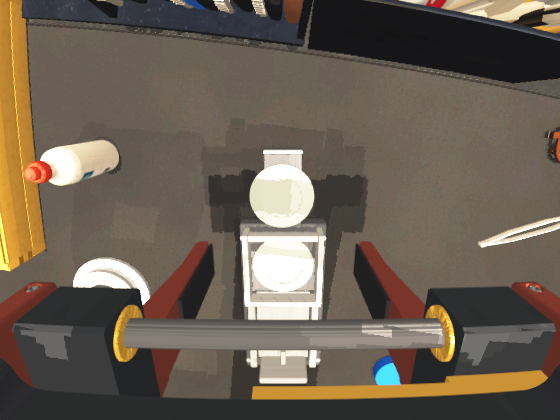

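The view shows the delivered blank at (281,195) on the tongue, the other blank in the hopper at (283,265), and the slide back at rest. The bottle and tweezers are untouched. Gripping the blank across the tongue.

```bash
python3 -m creep '{"delta_pos":[[-0.0022,-0.0025,0.033],[0,0,0.033],[0,0,0.033],[0,0,0.033],[0,0,0.012],[0,0,0.006],[0,0,0.003],[0,0,0],[0,0,0],[0,0,0]],"twist":[[0,0,0],[0,0,0],[0,0,0],[0,0,0],[0,0,0],[0,0,0],[0,0,0],[0,0,0],[0,0,0],[0,0,0]]}' 1; python3 -m creep '{"delta_pos":[[0,0,0],[0,0,0],[0,0,0],[0,0,0],[0,0,0],[0,0,0],[0,0,0]],"twist":[[0,0,0],[0,0,0],[0,0,0],[0,0,0],[0,0,0],[0,0,0],[0,0,0]]}' 0
```

```text
t: 21.53
ee_pos: [671.5, 29.2, -14.6]
orientation: [3.135, 0.197, 0.005]
ft_force: [-0.0, -1.4, -0.3]
width: 88.0
grasp_force: 0.0
t: 22.12
ee_pos: [670.4, 29.2, -16.1]
orientation: [3.135, 0.197, 0.001]
ft_force: [-1.3, -0.2, 4.8]
width: 65.1
grasp_force: 30.0
```

Gripped at 65.1 mm with 30 N. Lifting and moving over the plate at height.

```bash
python3 -m creep '{"delta_pos":[[0,0,-0.01],[0,0,-0.02],[0,0,-0.03],[0,0,-0.03],[-0.0113,-0.018,-0.02],[-0.0113,-0.018,0],[-0.0113,-0.018,0],[-0.0113,-0.018,0],[-0.0113,-0.018,0],[-0.0113,-0.018,0],[-0.0113,-0.018,0],[-0.0113,-0.018,0],[-0.0113,-0.018,0],[-0.0113,-0.018,0],[-0.0113,-0.018,0],[-0.0113,-0.018,0],[0,0,0],[0,0,0],[0,0,0],[0,0,0]],"twist":[[0,0,0],[0,0,0],[0,0,0],[0,0,0],[0,0,0],[0,0,0],[0,0,0],[0,0,0],[0,0,0],[0,0,0],[0,0,0],[0,0,0],[0,0,0],[0,0,0],[0,0,0],[0,0,0],[0,0,0],[0,0,0],[0,0,0],[0,0,0]]}'
python3 - <<'E'
from h import *
P=camera_params("wrist");o=get_obs();im,d=get_image("wrist");C=cloud(P,d);cv2.imwrite("pics/w7.png",im[:,:,::-1]);e=o["ee_pos"];print(e,o["width"])
z0=e[2]+36.1
X,Y,Z=C[...,0],C[...,1],C[...,2]
m=(np.hypot(X-e[0],Y-e[1])<42)&(Z>z0-5)&(Z<z0+13)&(im[...,0].astype(int)-im[...,1]<30)
k=max(cv2.findContours(m.astype(np.uint8),0,cv2.CHAIN_APPROX_NONE)[0],key=len).reshape(-1,2)
print("px",cv2.fitEllipse(k))
w=plane(P,k,z0+4)[:,:2];print("blank",cv2.fitEllipse(w.astype(np.float32)),w.min(0),w.max(0),"underside exp",z0)
a=np.c_[C[m][:,:2]-e[:2],np.ones(m.sum())]
for q in((-28,0),(28,0),(0,-22),(0,22),(0,0)):
    s=m&(np.hypot(X-w.mean(0)[0]-q[0],Y-w.mean(0)[1]-q[1])<4);print(q,np.median(Z[s]).round(1)-z0.round(1))
E
```

```text
t: 23.78
ee_pos: [509.3, 226.0, 93.7]
orientation: [-3.135, -0.196, -0.001]
ft_force: [0.9, -0.2, 0.1]
width: 65.3
grasp_force: 30.0
[509.30476508 225.95418445  93.68042875] 65.3498682142632
px ((283.5181884765625, 262.00311279296875), (107.40567779541016, 124.36582946777344), 89.92176055908203)
blank ((507.3407287597656, 227.61077880859375), (67.4227294921875, 70.1312255859375), 7.34354305267334) [473.09893822 191.34718197] [541.67073004 264.09197971] underside exp 129.7804287468204
(-28, 0) 5.699999999999989
(28, 0) 5.399999999999977
(0, -22) 5.5
(0, 22) 5.899999999999977
(0, 0) 3.299999999999983
```

View pics/w7.png

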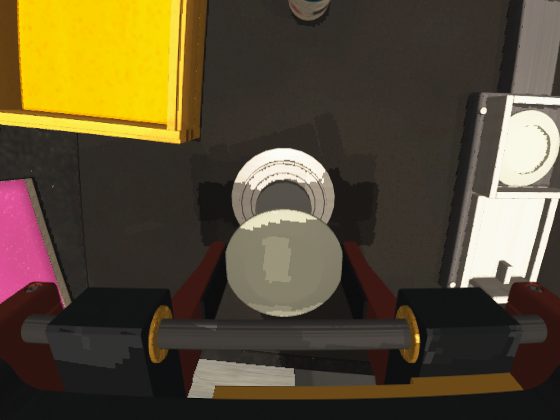

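The blank is level in the grip at (284,262). Relative to the carrier it needs +2.1 mm in x and +0.5 in y. Lowering it.

```bash
python3 -m creep '{"delta_pos":[[0.0021,-0.0002,0.03],[0,0,0.03],[0,0,0.02],[0,0,0.008],[0,0,0.003],[0,0,0],[0,0,0],[0,0,0],[0,0,0],[0,0,0]],"twist":[[0,0,0],[0,0,0],[0,0,0],[0,0,0],[0,0,0],[0,0,0],[0,0,0],[0,0,0],[0,0,0],[0,0,0]]}'
```

```text
t: 24.67
ee_pos: [511.3, 227.3, 3.5]
orientation: [-3.135, -0.197, -0.003]
ft_force: [-0.2, 0.2, -0.1]
width: 65.0
grasp_force: 30.0
```

```bash
for i in 1 2 3; do python3 -m creep '{"delta_pos":[[0,0,0.001],[0,0,0],[0,0,0],[0,0,0]],"twist":[[0,0,0],[0,0,0],[0,0,0],[0,0,0]]}' | grep -E "ee_pos|ft_f"; done
```

```text
ee_pos: [510.6, 227.0, 1.5]
ft_force: [-0.4, 0.1, -0.6]
ee_pos: [510.6, 227.0, 0.4]
ft_force: [-0.3, -0.2, 0.3]
ee_pos: [510.6, 227.0, -0.5]
ft_force: [-0.2, -0.9, -0.3]
```

Fine correction (x +0.8, y −0.5), then down to contact.

```bash
python3 -m creep '{"delta_pos":[[0.0007,0.0006,0.0008],[0,0,0],[0,0,0],[0,0,0]],"twist":[[0,0,0],[0,0,0],[0,0,0],[0,0,0]]}' | grep -E "ee_pos|ft_f"; for i in 1 2; do python3 -m creep '{"delta_pos":[[0,0,0.0006],[0,0,0],[0,0,0]],"twist":[[0,0,0],[0,0,0],[0,0,0]]}' | grep -E "ee_pos|ft_f"; done
```

```text
ee_pos: [511.4, 226.4, -1.3]
ft_force: [0.4, -0.0, 0.1]
ee_pos: [511.4, 226.5, -2.0]
ft_force: [-0.6, -0.4, -0.4]
ee_pos: [511.5, 226.5, -2.2]
ft_force: [-1.3, -0.6, 5.5]
```

Contact. Releasing, rising and measuring.

```bash
python3 -m creep '{"delta_pos":[[0,0,0],[0,0,0],[0,0,0],[0,0,0],[0,0,0],[0,0,0],[0,0,-0.01],[0,0,-0.03],[0,0,-0.03],[0,0,-0.03],[0,0,-0.02],[0,0,-0.02],[0,0,0],[0,0,0],[0,0,0]],"twist":[[0,0,0],[0,0,0],[0,0,0],[0,0,0],[0,0,0],[0,0,0],[0,0,0],[0,0,0],[0,0,0],[0,0,0],[0,0,0],[0,0,0],[0,0,0],[0,0,0],[0,0,0]]}' 1
python3 - <<'E'
from h import *
P=camera_params("wrist");o=get_obs();im,d=get_image("wrist");C=cloud(P,d);X,Y,Z=C[...,0],C[...,1],C[...,2]
r=np.hypot(X-510,Y-228)<60
for n,lo,zp in(("blank",30,38),("foot",3,6)):
    m=r&(Z>lo)&(Z<60);k=max(cv2.findContours(m.astype(np.uint8),0,cv2.CHAIN_APPROX_NONE)[0],key=len).reshape(-1,2)
    print(n,cv2.fitEllipse(plane(P,k,zp)[:,:2].astype(np.float32)))
for q in((-28,0),(28,0),(0,-28),(0,28),(0,0)):
    s=(np.hypot(X-510-q[0],Y-228-q[1])<3);print(q,np.median(Z[s]).round(1))
im,_=get_image("top");cv2.imwrite("pics/top9.png",im[:,:,::-1])
E
```

```text
t: 27.75
ee_pos: [510.9, 226.3, 137.2]
orientation: [3.135, 0.197, -0.001]
ft_force: [-0.7, 0.1, -0.4]
width: 88.0
grasp_force: 0.0
blank ((509.5456237792969, 228.1851806640625), (66.49236297607422, 66.52635192871094), 79.33111572265625)
foot ((509.84661865234375, 228.83192443847656), (97.11031341552734, 98.06172943115234), 4.989201545715332)
(-28, 0) 39.8
(28, 0) 263.5
(0, -28) 39.1
(0, 28) 39.7
(0, 0) 36.8
```

View pics/top9.png

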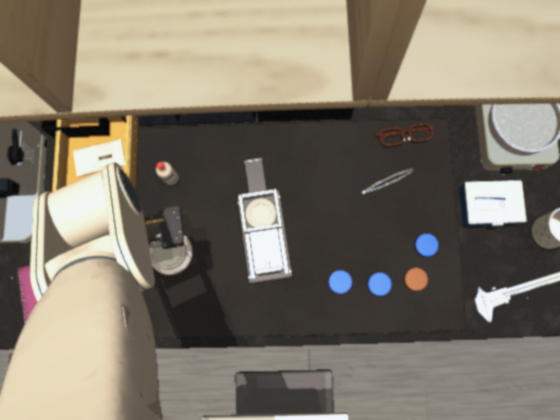

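The top view shows everything in place: the tongue at (255,175) is empty, the upper blank is in the hopper (261,212), and the bottle and tweezers have not moved. The blank is within 0.2 mm of the carrier's measured centre and level at the three edge points that read cleanly. Handing in.

```bash
python3 -c "
from workcell import close_job
print(close_job())"
```

```text
the job is handed in; nothing more can be done
None
```

The job is done and handed in at about 28 s: the carrier lies within 1 mm of the plate's centre, the delivered blank lies flat and centred on it (about 0.2 mm off), the slide sprang back, the other blank stayed in the hopper, and the tweezers and bottle were not touched.

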